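# Put the milk away and latch the cool box

## Robot

A 7-joint arm with a two-finger parallel gripper is mounted at the origin on the work surface. World frame = base frame: x ahead of the robot, y to its left, z up, the work surface at z = 0. Lengths are in m, angles in rad, forces in N, time in s.
With the tool pointing down it reaches from about 0.4 to 0.85 m from the base axis. Payload 10.4 kg.
Tool frame: the origin (TCP) lies at the very end of the fingers, on their centre line; the grasp point (between the pads) lies 19 mm behind it; z points along the fingers, x is the direction in which the jaws open and shut, and the axes are right-handed (so a half turn about z gives the same grasp; the last joint's range is limited). The gripper opens to 87 mm and grips with 3 to 60 N. Pads are 19 mm wide; open, the fingers measure 117 mm over their backs; the gripper's body (75 mm by 190 mm) begins 51 mm behind the grasp point.
Start: joints at [1.106, 0.332, -0.065, 1.46, 0.022, 1.35, -0.088], TCP at [0.267, -0.565, 0.223] pointing down, gripper open.
Joint ranges: [-2.6, 2.6], [-0.5, 2.12], [-1.47, 1.34], [0.16, 2.42], [-1.27, 4.41], [0.06, 2.06], [-2.6, 2.6]. Speed limits (rad/s): [2.22, 2.22, 2.79, 2.79, 3.14, 3.14, 3.14].

## Interface

Orientations are given as a 3x3 rotation matrix whose columns are the frame's x, y, z axes.
In Python, from cell import state, get_image, camera_params, close_job gives the robot as it stands.
- The arm moves only by the shell command python3 -m creep 'ROWS' [FORCE]. ROWS is JSON, a list of rows, each an object with "slide": the shift along the world's x, y, z in m, a list of three; "twist": the turn, a rotation vector about the world's x, y, z in degrees, a list of three; "jaw": the opening, from -1 (shut) to 1 (fully open). In form: [{"slide": [tx, ty, tz], "twist": [ax, ay, az], "jaw": jaw}, ...]. A call has 1 to 20 rows; each row shifts and turns the commanded pose from where the row before left it; what a row does not reach is not made up. A row lasts 1/12 s, in which the tool goes at most 41.7 mm and 7.16 degrees, less where a joint would pass 70% of its speed; a pose out of reach is approached as far as the arm can. A call is refused whole if a number of a shift passes 0.0417 or a number of a turn 7.16, either way. A call with a gripper value outside its range is refused whole. The fingers move at their own pace and stop on an object; FORCE is the grip in N (left out, the last holds). Time passes only in rows, so rows that do not move let the fingers close. It gives the time, the measured TCP pose, the force and the opening at its end, in the units of the state.
- state(): the state, without advancing time (a new reading comes with each control period).
- get_image(name): name is "side" or "top"; returns the picture (384x512x3 uint8, blue, green, red); there is no depth.
- camera_params(name): a dict with "fx", "fy", "cx", "cy" (pixels), "R" (3x3) and "t" (3): a world point X has camera coordinates R X + t. Camera axes: x right, y down, z forward; pixel columns grow to the right and rows downward; lengths in m; the calibration is good to about 2 mm. A picture is of the moment at which its call begins. camera_params takes no time and is no camera call.
- close_job(): hands the job in, once; it reports no verdict.
The state is a dict: "clock": time; "joint_positions": joint angles; "joint_velocities": joint speeds; "effort": joint torques, N m; "tcp_pos": TCP position; "eef_rot": TCP orientation; "force": force on the tool from outside, world axes, zero at the start; "torque": the same for the moment, N m; "grip_width": finger opening in m.
Only numpy, scipy, OpenCV 4.12 (cv2) and the standard library are available. Lean on these libraries where they do the work, as an engineer would, in place of code of your own. Each camera call takes 0.05 s, during which the arm holds its last target.

## Task

Put the milk carton back in the open cool box, standing upright in the free half beside the cream bottle, and keep it upright on the way because it has been opened. Then shut the lid and press it down against its rubber seal until the spring latch at the front has caught and the lid stays fully shut by itself. Leave the cream bottle standing, and do not disturb the pitcher, the sugar shaker or the saucers.

Things in the scene. Friction and masses are not known exactly. Their poses are not given: they have to be found in the camera images.
- cooler: Cool box with a steel shell, fixed to the counter: 200 mm deep (its x), 300 mm wide (its y), rim 150 mm high, walls 20 mm thick. Origin: centre of its underside; x points from the front (latch side, nearest the robot) to the back (hinge side), y to the left, z up. A soft black rubber seal on the rim stands up to z = 160 mm when not squeezed.
- cooler_floor (a point): Middle of the cool box's inner floor, 20 mm above the box's origin, same axes. The inside measures 160 mm (x) by 260 mm (y) and is open at the top. The cream bottle stands in the left half (+y); the right half (-y) is free for the carton.
- latch (a point): Tip of the latch's spring bolt, middle of the cool box's front: 105 mm before the box's origin (its -x), 165 mm up; same axes as the box. Its dark steel housing, 40 mm wide, stands before the front wall from x = -100 to -140 mm of the box, up to z = 185 mm, with a pull knob out to x = -155 mm.
- catch (a joint): How far the latch's spring bolt is pushed back (m): 0 is sprung out, up to 0.009. The keeper bar on the lid's front edge pushes it back about 0.005 as the lid is pressed down; then it springs out over the bar, back to 0. It works by itself.
- lid (a joint): Angle of the lid (rad): 0 fully shut, grows as it opens, stop at 1.85. It starts wide open (1.45 to 1.75). The stiff hinge keeps it where it is left above about 1.1 rad; lower, it sinks slowly by its own weight and comes to lie ajar on the latch, about 0.055 (11 mm at the front). Latched and let go it stays between 0 and 0.012; not latched, it springs back to 0.03 or more.
- lid_hinge (a point): Middle of the lid's hinge axis, 100 mm behind the cool box's origin (its +x) and 153 mm above it. Its axes turn with the lid: y along the hinge to the left, -x along the lid's underside from hinge to front edge, z out of its outer face. Lid: flat slab 200 mm (hinge to front) by 300 mm, 25 mm thick, 0.45 kg, its underside in line with the hinge axis.
- lid_edge (a point): Middle of the lid's front edge on the outer (top) face, 200 mm from the hinge, 178 mm up when shut and about 350 mm up (the highest part) when open. A keeper bar juts 10 mm beyond the edge. Shutting needs a push of 10 to 20 N down near this edge, until the lid is at 0 or slightly below (stop at -0.012 rad, 2 mm lower), where the latch snaps.
- carton: Half-litre milk carton, pale, a stiff rectangular block 60 mm (its x) by 78 mm (its y) by 110 mm high, with a low white screw cap (28 mm across, 10 mm high) on top, 18 mm to +y of the middle. 0.25 to 0.45 kg. Origin: centre of its underside, z up. It stands on the counter to the left or right of the cool box.
- cream: White plastic cream bottle with a grey cap, 66 mm across and 118 mm high, standing in the left (+y) half of the cool box. Origin: centre of its underside.
- pitcher: Steel milk pitcher, 92 mm across, 105 mm high, with a wire handle reaching 74 mm from its axis at its +y side; on the counter on the other side of the cool box from the carton. Origin: centre of its underside.
- sugar: Steel sugar shaker, 68 mm across and 150 mm high, on the counter at the far left. Origin: centre of its underside.
- saucers: Stack of white saucers, 140 mm across, with a cup on it, 105 mm high altogether, on the counter at the far right. Origin: centre of its underside.
Mind the look-alikes: they are no part of the job. What is shaped like the carton but orange is not meant.

How it is judged:
By the outcome, as a careful person would: the job done as asked, in the order asked, and still so for the second after the job is handed in, with the robot touching nothing.
It also fails if it takes over 72 s, if anything falls off the work surface, if the arm or the gripper's body presses on something with over 40 N, if the wrist force passes 120 N, or if a joint passes its speed limit or range.

## Working session

There is one attempt and no reset: what is moved stays moved. The work goes in short steps, Python scripts to look and compute and a shell command to move; the robot and the scene stay as the last step left them, time stands still between calls to the robot, and variables do not carry over. Pictures are saved under pics/ and viewed, and the job is handed in when it is done.

```bash
mkdir -p pics
python3 - <<'E'
from cell import *
import cv2,json
for n in("side","top"):
    cv2.imwrite(f"pics/{n}0.png",get_image(n)); p=camera_params(n); print(n,p)
print(state())
E
```

```text
side {'fx': 466.3538717494017, 'fy': 466.3538717494017, 'cx': 255.83161505449394, 'cy': 192.2862007232052, 'R': array([[ 0.25227941,  0.96762354, -0.0077315 ],
       [ 0.91978271, -0.242273  , -0.30871274],
       [-0.30059085,  0.07077057, -0.9511239 ]]), 't': array([-0.12108528, -0.47802891,  1.49560923])}
top {'fx': 372.0889852254449, 'fy': 372.0889852254449, 'cx': 249.49781708123933, 'cy': 186.9609693510863, 'R': array([[ 0.00579322, -0.99993974, -0.00932513],
       [-0.99226424, -0.00459182, -0.12405885],
       [ 0.12400855,  0.00997169, -0.99223104]]), 't': array([-0.00156833,  0.56266966,  1.1248046 ])}
{'clock': 0.1, 'joint_positions': array([ 1.1064031 ,  0.33278903, -0.06466331,  1.46086211,  0.02160023,
        1.34988275, -0.08848643]), 'joint_velocities': array([ 0.00087637, -0.00154167, -0.00034553, -0.00280783, -0.00091098,
        0.00107238, -0.00085676]), 'effort': array([ 1.96819899e-03, -6.24545717e+01,  2.49633315e-02, -3.90714204e+01,
       -6.13710308e-02,  3.67160852e-02,  3.76390247e-06]), 'tcp_pos': array([ 0.26705647, -0.56469294,  0.22184338]), 'eef_rot': array([[ 4.27559259e-01, -9.03987128e-01, -5.93887914e-04],
       [-9.03986467e-01, -4.27559666e-01,  1.09555605e-03],
       [-1.24429108e-03,  6.84515049e-05, -9.99999224e-01]]), 'force': array([0.19845209, 0.46487212, 0.61679082]), 'torque': array([-0.01970303,  0.03975408, -0.10974865]), 'grip_width': 0.08696286718315903}
```

View pics/side0.png

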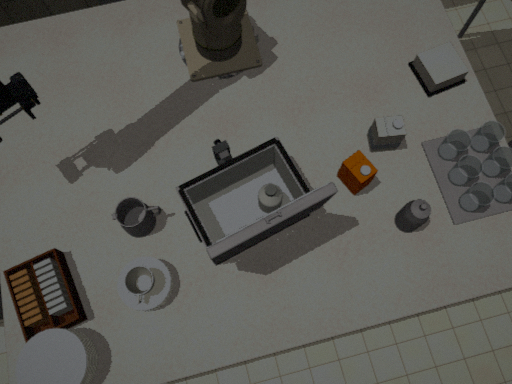

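View pics/top0.png

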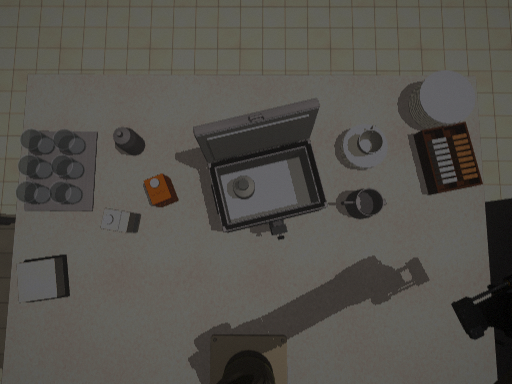

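The side view shows the pale carton at about (388,130), the orange look-alike at (358,170), the open box around (250,195) and the pitcher at (135,215). In the top view the carton is at about (115,219), the box around (268,185) and the latch at (278,228). Next I'll zoom in.

Run:
```python
import cv2
a=cv2.imread("pics/side0.png");b=cv2.imread("pics/top0.png")
def z(im,x,y,w,h,s,n):
    c=cv2.resize(im[y:y+h,x:x+w],None,fx=s,fy=s,interpolation=cv2.INTER_CUBIC); c=cv2.convertScaleAbs(c,alpha=1.5); cv2.imwrite(n,c)
z(a,340,90,100,120,5,"pics/s_c.png"); z(b,90,160,100,90,6,"pics/t_c.png")
z(a,165,125,185,145,4,"pics/s_b.png"); z(b,180,85,160,165,3.6,"pics/t_b.png")
```

```text
(no output)
```

View pics/s_c.png

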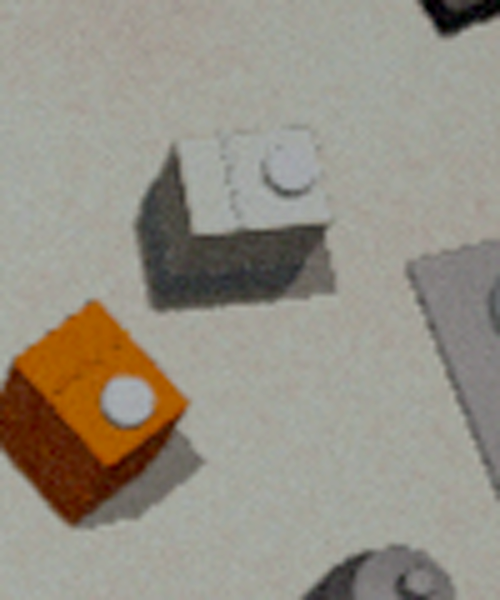

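View pics/t_c.png

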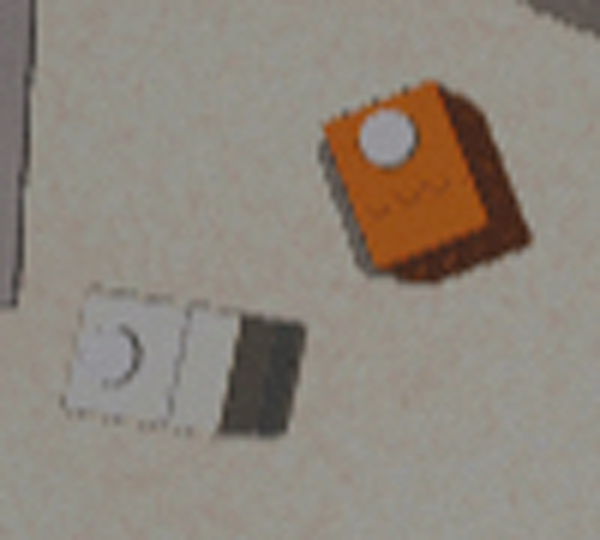

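View pics/s_b.png

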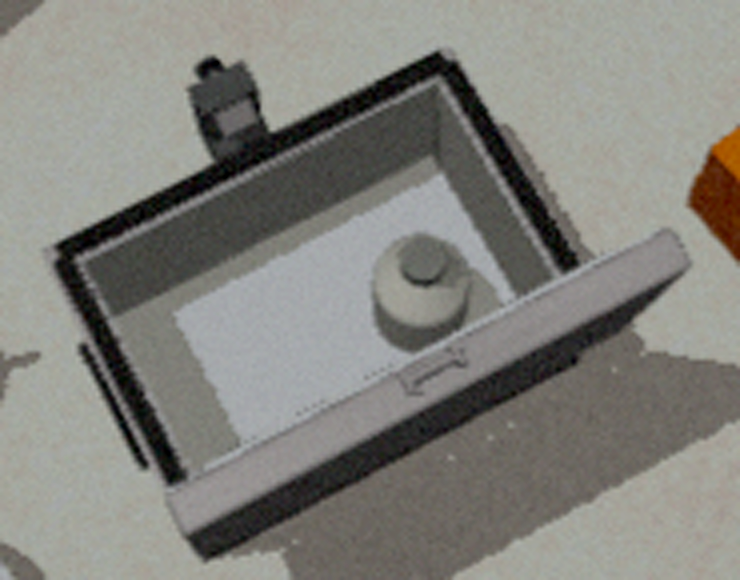

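View pics/t_b.png

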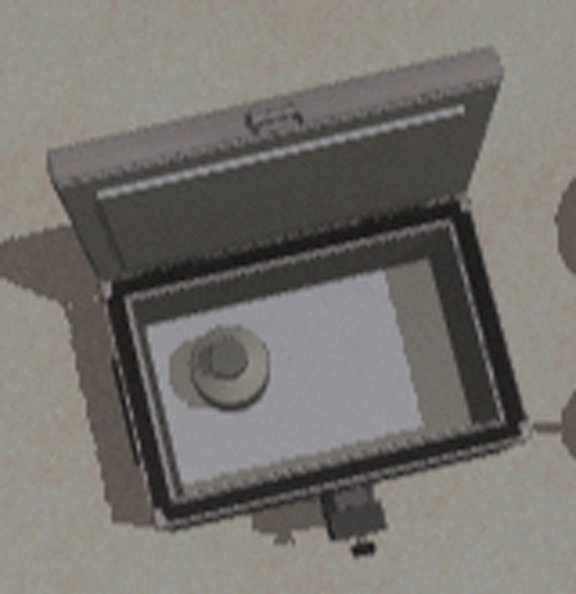

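```bash
cat > h.py <<'E'
import numpy as np
from cell import camera_params
def ray(n,p):
    c=camera_params(n);R,t=c["R"],c["t"]
    d=R.T@np.array([(p[0]-c["cx"])/c["fx"],(p[1]-c["cy"])/c["fy"],1]);return -R.T@t,d
def on(n,p,z):
    o,d=ray(n,p);return o+d*(z-o[2])/d[2]
def tri(a,b):
    A=np.zeros((3,3));B=np.zeros(3)
    for n,p in(("side",a),("top",b)):
        o,d=ray(n,p);d/=np.linalg.norm(d);M=np.eye(3)-np.outer(d,d);A+=M;B+=M@o
    return np.linalg.solve(A,B)
def proj(n,X):
    c=camera_params(n);q=c["R"]@X+c["t"];return np.array([c["fx"]*q[0]/q[2]+c["cx"],c["fy"]*q[1]/q[2]+c["cy"]])
def un(p,s,ox,oy): return ((p[0]+.5)/s-.5+ox,(p[1]+.5)/s-.5+oy)
E
python3 - <<'E'
from h import *
np.set_printoptions(precision=4,suppress=True)
S=[un(p,5,340,90) for p in[(178,143),(308,130),(330,220),(193,236)]]
T=[un(p,6,90,160) for p in[(92,288),(242,315),(218,436),(65,408)]]
for n,P in(("side",S),("top",T)):
    Q=np.array([on(n,p,.11) for p in P]);print(n,Q[:,:2],Q.mean(0)); 
    for i in range(4):
        d=Q[(i+1)%4]-Q[i];print(np.linalg.norm(d),np.degrees(np.arctan2(d[1],d[0])))
print("cap",on("side",un((290,170),5,340,90),.12),on("top",un((108,357),6,90,160),.12))
for nm,a,b in(("FR",(55,252),(525,432)),("FL",(447,52),(160,524))):
    a=un(a,4,165,125);b=un(b,3.6,180,85);print(nm,tri(a,b),on("side",a,.15),on("top",b,.15))
for p in[(108,290),(465,203)]:print("B",on("top",un(p,3.6,180,85),.15))
print("cream cap",tri(un((423,258),4,165,125),un((226,357),3.6,180,85)))
# lid front edge corners, outer-top
print("lid L",tri(un((668,232),4,165,125),un((50,155),3.6,180,85)))
print("lid R",tri(un((172,492),4,165,125),un((495,52),3.6,180,85)))
print("handle",on("top",(327,205),.06), "pitch",on("top",(365,202),.105))
print("knob",tri(un((208,64),4,165,125),un((364,549),3.6,180,85)))
E
```

```text
side [[0.4278 0.3551]
 [0.4386 0.427 ]
 [0.4931 0.4198]
 [0.4831 0.3445]] [0.4606 0.3866 0.11  ]
0.0727641266951527 81.44839924169997
0.05498880010219953 -7.573964866662329
0.07593974919113179 -97.59394778247243
0.056294067397104464 169.18139482910203
top [[0.491  0.4202]
 [0.4783 0.3468]
 [0.4202 0.3557]
 [0.4332 0.4301]] [0.4557 0.3882 0.11  ]
0.07451714155646773 -99.7938233807886
0.05875103356702967 171.29186864169893
0.07555541876400157 80.13988903245166
0.058653121390732046 -9.72058417915875
cap [0.4631 0.4046 0.12  ] [0.4574 0.4068 0.12  ]
FR [ 0.5004 -0.2105  0.1462] [ 0.5023 -0.2084  0.15  ] [ 0.4997 -0.2116  0.15  ]
FL [0.4275 0.0709 0.14  ] [0.4319 0.0696 0.15  ] [0.4274 0.0698 0.15  ]
B [0.6098 0.1133 0.15  ]
B [ 0.6808 -0.1678  0.15  ]
cream cap [0.5597 0.0199 0.1301]
lid L [0.6541 0.1215 0.3711]
lid R [ 0.7215 -0.1558  0.3727]
handle [ 0.5056 -0.2337  0.06  ] pitch [ 0.5115 -0.3351  0.105 ]
knob [ 0.4095 -0.0851  0.1705]
```

The carton is at about (0.458, 0.387) with yaw about -9.5°. The box centre is at (0.555, -0.049) with yaw about 14.2°, and the cream bottle is at box (0.02, 0.065). I'll move towards the carton first, by way of the area in front of the box.

```bash
python3 -m creep '[{"slide":[0.013,0.026,0.004],"twist":[0,0,3.9],"jaw":1},{"slide":[0.013,0.026,0.004],"twist":[0,0,3.9],"jaw":1},{"slide":[0.013,0.026,0.004],"twist":[0,0,3.9],"jaw":1},{"slide":[0.013,0.026,0.004],"twist":[0,0,3.9],"jaw":1},{"slide":[0.013,0.026,0.004],"twist":[0,0,3.9],"jaw":1},{"slide":[0.013,0.026,0.004],"twist":[0,0,3.9],"jaw":1},{"slide":[0.013,0.026,0.004],"twist":[0,0,3.9],"jaw":1},{"slide":[0.013,0.026,0.004],"twist":[0,0,3.9],"jaw":1},{"slide":[0.013,0.026,0.004],"twist":[0,0,3.9],"jaw":1},{"slide":[0.013,0.026,0.004],"twist":[0,0,3.9],"jaw":1},{"slide":[0.013,0.026,0.004],"twist":[0,0,3.9],"jaw":1},{"slide":[0.013,0.026,0.004],"twist":[0,0,3.9],"jaw":1},{"slide":[0.013,0.026,0.004],"twist":[0,0,3.9],"jaw":1},{"slide":[0.013,0.026,0.004],"twist":[0,0,3.9],"jaw":1}]' 15
```

```text
clock: 1.27
tcp_pos: [0.4494, -0.1996, 0.2786]
eef_rot: [[0.985, -0.172, -0.0], [-0.172, -0.985, -0.0], [-0.0, 0.0, -1.0]]
force: [-0.3, -0.8, -0.5]
grip_width: 0.087
```

```bash
python3 -m creep '[{"slide":[0.0005,0.0293,0],"twist":[0,0,0],"jaw":1},{"slide":[0.0005,0.0293,0],"twist":[0,0,0],"jaw":1},{"slide":[0.0005,0.0293,0],"twist":[0,0,0],"jaw":1},{"slide":[0.0005,0.0293,0],"twist":[0,0,0],"jaw":1},{"slide":[0.0005,0.0293,0],"twist":[0,0,0],"jaw":1},{"slide":[0.0005,0.0293,0],"twist":[0,0,0],"jaw":1},{"slide":[0.0005,0.0293,0],"twist":[0,0,0],"jaw":1},{"slide":[0.0005,0.0293,0],"twist":[0,0,0],"jaw":1},{"slide":[0.0005,0.0293,0],"twist":[0,0,0],"jaw":1},{"slide":[0.0005,0.0293,0],"twist":[0,0,0],"jaw":1},{"slide":[0.0005,0.0293,-0.005],"twist":[0,0,0],"jaw":1},{"slide":[0.0005,0.0293,-0.005],"twist":[0,0,0],"jaw":1},{"slide":[0.0005,0.0293,-0.005],"twist":[0,0,0],"jaw":1},{"slide":[0.0005,0.0293,-0.005],"twist":[0,0,0],"jaw":1},{"slide":[0.0005,0.0293,-0.005],"twist":[0,0,0],"jaw":1},{"slide":[0.0005,0.0293,-0.005],"twist":[0,0,0],"jaw":1},{"slide":[0.0005,0.0293,-0.01],"twist":[0,0,0],"jaw":1},{"slide":[0.0005,0.0293,-0.01],"twist":[0,0,0],"jaw":1},{"slide":[0,0.0293,-0.01],"twist":[0,0,0],"jaw":1},{"slide":[0,0.0293,-0.01],"twist":[0,0,0],"jaw":1}]'
python3 - <<'E'
from cell import *
import cv2
for n in("side","top"):
    cv2.imwrite(f"pics/{n}1.png",get_image(n))
a=cv2.imread("pics/side1.png")[60:210,320:450];cv2.imwrite("pics/s1c.png",cv2.resize(a,None,fx=4,fy=4,interpolation=2))
print(state()["tcp_pos"])
E
```

```text
clock: 2.93
tcp_pos: [0.4582, 0.3861, 0.2075]
eef_rot: [[0.984, -0.176, -0.0], [-0.176, -0.984, -0.001], [-0.0, 0.001, -1.0]]
force: [1.2, -0.1, 1.3]
grip_width: 0.0873
[0.45522216 0.38901757 0.20614241]
```

View pics/s1c.png

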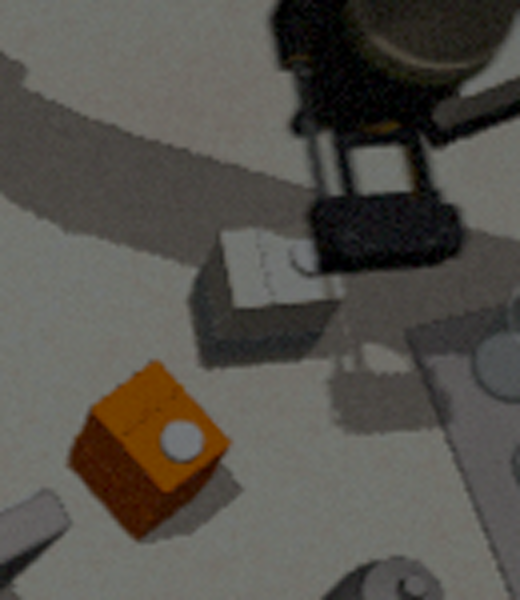

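View pics/top1.png

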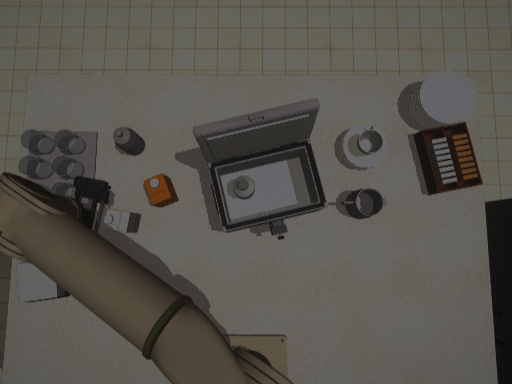

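Run:
```python
from h import *
from cell import state
s=state();p=np.array(s["tcp_pos"]);R=np.array(s["eef_rot"])
for n in("side","top"):
    print(n,[proj(n,p+R@np.array(v)).round(0) for v in((0,0,0),(.05,0,0),(-.05,0,0),(0,0,-.07),(.095,0,-.07),(-.095,0,-.07),(0,.095,-.07))])
```

```text
side [array([400., 107.]), array([404., 125.]), array([397.,  90.]), array([409.,  93.]), array([416., 129.]), array([402.,  59.]), array([370.,  96.])]
top [array([102., 219.]), array([106., 200.]), array([ 97., 238.]), array([ 90., 217.]), array([ 99., 180.]), array([ 81., 256.]), array([128., 224.])]
```

```bash
python3 -m creep '[{"slide":[0,0,-0.015],"twist":[0,0,0],"jaw":1},{"slide":[0,0,-0.015],"twist":[0,0,0],"jaw":1},{"slide":[0,0,-0.015],"twist":[0,0,0],"jaw":1},{"slide":[0,0,-0.015],"twist":[0,0,0],"jaw":1},{"slide":[0,0,0],"twist":[0,0,0],"jaw":1}]'; python3 -c "
from cell import *;s=state();print(s['tcp_pos'],s['force'])"
```

```text
clock: 3.45
tcp_pos: [0.4576, 0.3831, 0.1457]
eef_rot: [[0.984, -0.176, -0.003], [-0.176, -0.984, -0.003], [-0.003, 0.004, -1.0]]
force: [0.8, -1.1, 0.0]
grip_width: 0.0871
[0.45755807 0.38305762 0.14567931] [ 0.81575393 -1.08548414  0.04429314]
```

```bash
python3 -m creep '[{"slide":[0,0,-0.012],"twist":[0,0,0],"jaw":1},{"slide":[0,0,-0.012],"twist":[0,0,0],"jaw":1},{"slide":[0,0,-0.012],"twist":[0,0,0],"jaw":1},{"slide":[0,0,-0.012],"twist":[0,0,0],"jaw":1},{"slide":[0,0,-0.01],"twist":[0,0,0],"jaw":1},{"slide":[0,0,-0.008],"twist":[0,0,0],"jaw":1},{"slide":[0,0,0],"twist":[0,0,0],"jaw":1},{"slide":[0,0,0],"twist":[0,0,0],"jaw":1}]'
python3 - <<'E'
from cell import *
import cv2
cv2.imwrite("pics/side2.png",get_image("side"))
a=cv2.imread("pics/side2.png")[60:210,320:450];cv2.imwrite("pics/s2c.png",cv2.resize(a,None,fx=4,fy=4,interpolation=2))
print(state()["tcp_pos"])
E
```

```text
clock: 4.12
tcp_pos: [0.4581, 0.385, 0.0823]
eef_rot: [[0.985, -0.175, -0.001], [-0.175, -0.985, -0.0], [-0.0, 0.0, -1.0]]
force: [0.2, 0.2, -0.1]
grip_width: 0.0871
[0.45833005 0.38528324 0.08285821]
```

View pics/s2c.png

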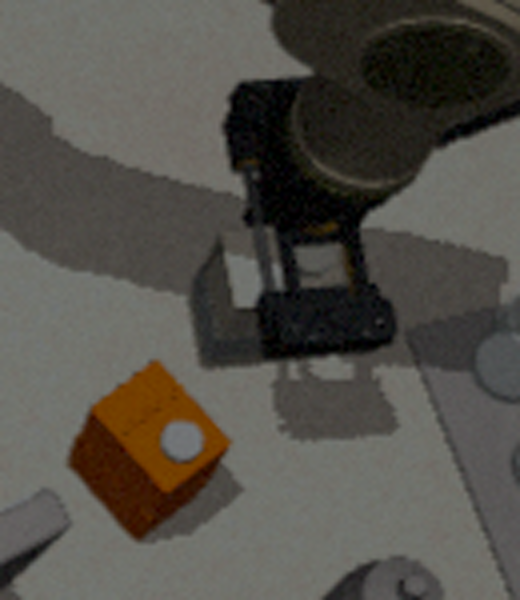

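The fingers straddle the carton, which is untouched. I'll go 4 mm lower and grip.

```bash
python3 -m creep '[{"slide":[0,0,-0.004],"twist":[0,0,0],"jaw":1},{"slide":[0,0,0],"twist":[0,0,0],"jaw":-1},{"slide":[0,0,0],"twist":[0,0,0],"jaw":-1},{"slide":[0,0,0],"twist":[0,0,0],"jaw":-1},{"slide":[0,0,0],"twist":[0,0,0],"jaw":-1},{"slide":[0,0,0],"twist":[0,0,0],"jaw":-1},{"slide":[0,0,0],"twist":[0,0,0],"jaw":-1},{"slide":[0,0,0],"twist":[0,0,0],"jaw":-1},{"slide":[0,0,0],"twist":[0,0,0],"jaw":-1}]' 30
python3 -m creep '[{"slide":[0,0,0.005],"twist":[0,0,0],"jaw":-1},{"slide":[0,0,0.01],"twist":[0,0,0],"jaw":-1},{"slide":[0,0,0.015],"twist":[0,0,0],"jaw":-1},{"slide":[0,0,0.01],"twist":[0,0,0],"jaw":-1},{"slide":[0,0,0],"twist":[0,0,0],"jaw":-1},{"slide":[0,0,0],"twist":[0,0,0],"jaw":-1}]'
```

```text
clock: 4.92
tcp_pos: [0.4582, 0.3851, 0.0787]
eef_rot: [[0.985, -0.175, 0.0], [-0.175, -0.985, 0.0], [0.0, -0.0, -1.0]]
force: [-0.4, -0.5, 2.4]
grip_width: 0.0602
clock: 5.42
tcp_pos: [0.4587, 0.3853, 0.1197]
eef_rot: [[0.985, -0.175, 0.002], [-0.175, -0.985, 0.001], [0.002, -0.001, -1.0]]
force: [0.7, -0.4, -3.8]
grip_width: 0.06
```

Gripped at 60 mm, with a load of about 4 N. I'll lift it clear.

```bash
python3 -m creep '[{"slide":[0,0,0.01],"twist":[0,0,0],"jaw":-1},{"slide":[0,0,0.018],"twist":[0,0,0],"jaw":-1},{"slide":[0,0,0.02],"twist":[0,0,0],"jaw":-1},{"slide":[0,0,0.02],"twist":[0,0,0],"jaw":-1},{"slide":[0,0,0.02],"twist":[0,0,0],"jaw":-1},{"slide":[0,0,0.02],"twist":[0,0,0],"jaw":-1},{"slide":[0,0,0.02],"twist":[0,0,0],"jaw":-1},{"slide":[0,0,0.02],"twist":[0,0,0],"jaw":-1},{"slide":[0,0,0.015],"twist":[0,0,0],"jaw":-1},{"slide":[0,0,0.008],"twist":[0,0,0],"jaw":-1},{"slide":[0,0,0],"twist":[0,0,0],"jaw":-1},{"slide":[0,0,0],"twist":[0,0,0],"jaw":-1}]'
python3 - <<'E'
from cell import *
import cv2
cv2.imwrite("pics/side3.png",get_image("side"))
a=cv2.imread("pics/side3.png")[30:230,200:470];cv2.imwrite("pics/s3c.png",cv2.resize(a,None,fx=2.9,fy=2.9,interpolation=2))
print(state()["tcp_pos"])
E
```

```text
clock: 6.42
tcp_pos: [0.4581, 0.3849, 0.2891]
eef_rot: [[0.985, -0.175, -0.0], [-0.175, -0.985, -0.0], [-0.0, 0.0, -1.0]]
force: [0.1, 0.1, -3.5]
grip_width: 0.0599
[0.45803445 0.38461357 0.28847087]
```

View pics/s3c.png

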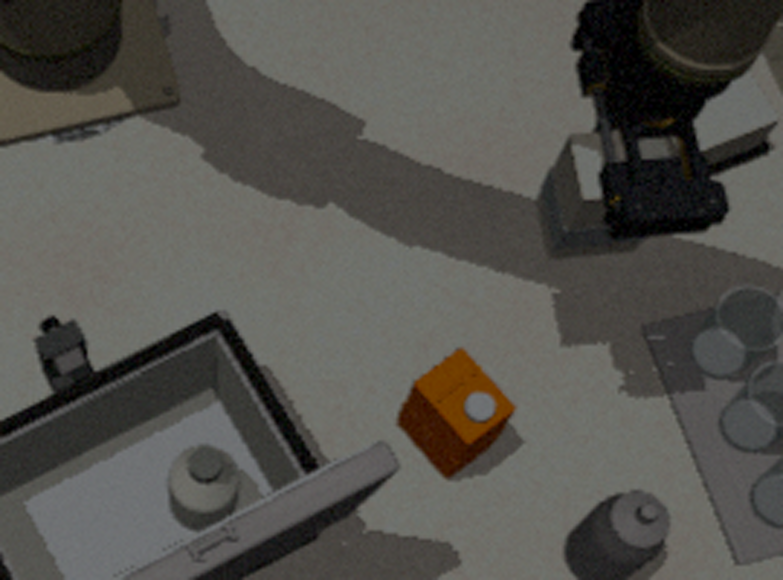

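```bash
python3 -m creep '[{"slide":[0,-0.015,0],"twist":[0,0,-3.3],"jaw":-1},{"slide":[0,-0.02,0],"twist":[0,0,-3.3],"jaw":-1},{"slide":[0,-0.0275,0],"twist":[0,0,-3.3],"jaw":-1},{"slide":[0,-0.0275,0],"twist":[0,0,-3.3],"jaw":-1},{"slide":[0,-0.0275,0],"twist":[0,0,-3.3],"jaw":-1},{"slide":[0,-0.0275,0],"twist":[0,0,-3.3],"jaw":-1},{"slide":[0,-0.0275,0],"twist":[0,0,-3.3],"jaw":-1},{"slide":[0,-0.0275,0],"twist":[0,0,-3.3],"jaw":-1},{"slide":[0,-0.0275,0],"twist":[0,0,-3.3],"jaw":-1},{"slide":[0.0085,-0.0275,0],"twist":[0,0,-3.3],"jaw":-1},{"slide":[0.0085,-0.0275,0],"twist":[0,0,-3.3],"jaw":-1},{"slide":[0.0085,-0.0275,0],"twist":[0,0,-3.3],"jaw":-1},{"slide":[0.0085,-0.0275,0],"twist":[0,0,-3.3],"jaw":-1},{"slide":[0.0085,-0.0275,0],"twist":[0,0,-3.3],"jaw":-1},{"slide":[0.0085,-0.0275,0],"twist":[0,0,-3.3],"jaw":-1},{"slide":[0.0085,-0.0275,0],"twist":[0,0,-3.3],"jaw":-1},{"slide":[0.0085,-0.0275,0],"twist":[0,0,-3.3],"jaw":-1},{"slide":[0.0085,-0.0275,0],"twist":[0,0,-3.3],"jaw":-1},{"slide":[0.0085,-0.015,0],"twist":[0,0,-3.3],"jaw":-1},{"slide":[0.0085,-0.0105,0],"twist":[0,0,-3.3],"jaw":-1}]'
python3 -m creep '[{"slide":[0,0,0],"twist":[0,0,0],"jaw":-1},{"slide":[0,0,0],"twist":[0,0,0],"jaw":-1},{"slide":[0,0,0],"twist":[0,0,0],"jaw":-1}]'
python3 - <<'E'
from cell import *
import cv2
for n in("side","top"):cv2.imwrite(f"pics/{n}4.png",get_image(n))
a=cv2.imread("pics/side4.png")[60:280,130:380];cv2.imwrite("pics/s4c.png",cv2.resize(a,None,fx=2.7,fy=2.7,interpolation=2))
a=cv2.imread("pics/top4.png")[70:270,160:400];cv2.imwrite("pics/t4c.png",cv2.resize(a,None,fx=3,fy=3,interpolation=2))
E
```

```text
clock: 8.13
tcp_pos: [0.5516, -0.1189, 0.2882]
eef_rot: [[0.234, -0.972, -0.002], [-0.972, -0.234, -0.0], [-0.0, 0.002, -1.0]]
force: [0.3, 1.5, -2.4]
grip_width: 0.06
clock: 8.38
tcp_pos: [0.5515, -0.1148, 0.2889]
eef_rot: [[0.242, -0.97, -0.001], [-0.97, -0.242, 0.001], [-0.001, 0.001, -1.0]]
force: [0.4, 1.2, -3.4]
grip_width: 0.06
```

View pics/s4c.png

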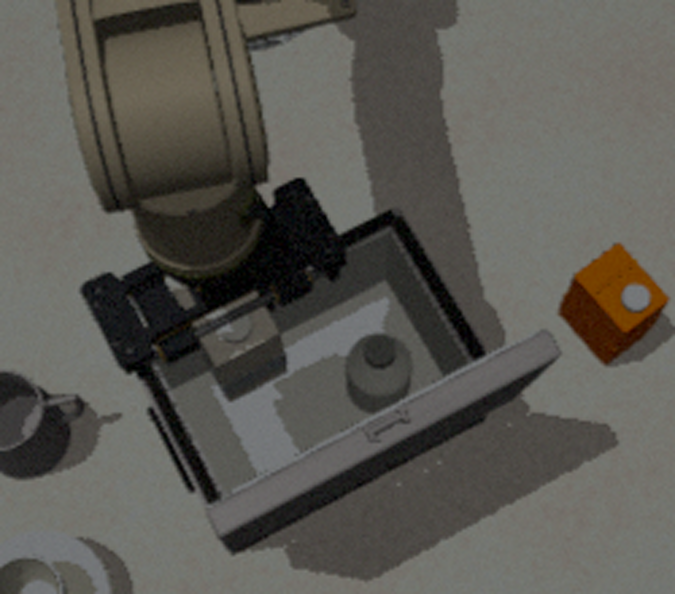

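View pics/t4c.png

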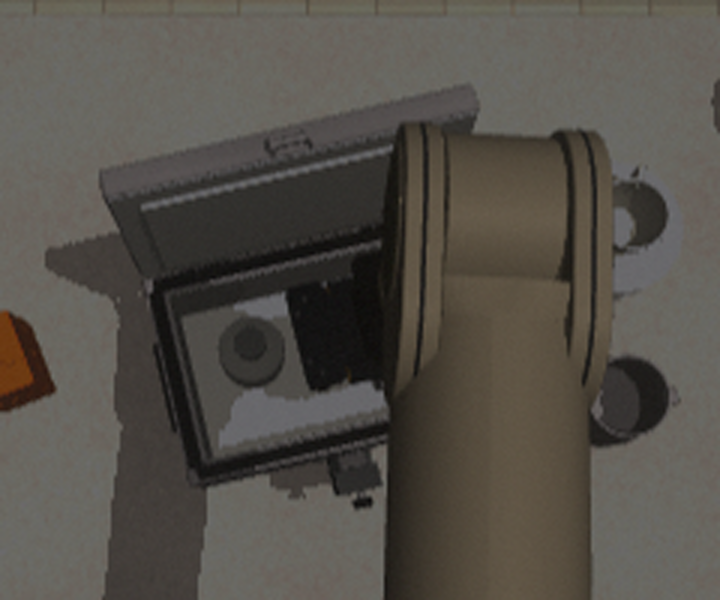

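Run:
```python
from h import *
np.set_printoptions(precision=3,suppress=True)
c=np.array([.5553,-.0487]);y=np.radians(14.2);R=np.array([[np.cos(y),np.sin(y)],[-np.sin(y),np.cos(y)]])
for z in(.4,.45,.5,.55,.6):
    for p in((400,125),(425,122),(550,132),(600,135)):
        q=on("top",un(p,3,160,70),z);print(z,p,q[:2],R@(q[:2]-c))
print("lid front edge (underside) top", [(z,[R@(on("top",un(p,3,160,70),z)[:2]-c) for p in((103,178),(475,88),(110,197),(478,108))]) for z in (.34,.355)])
print("side", [(z,[R@(on("side",un(p,2.7,130,60),z)[:2]-c) for p in((208,507),(550,333),(235,550),(560,348))]) for z in (.34,.355)])
```

```text
0.4 (400, 125) [ 0.684 -0.096] [ 0.113 -0.078]
0.4 (425, 122) [ 0.686 -0.114] [ 0.111 -0.096]
0.4 (550, 132) [ 0.679 -0.205] [ 0.081 -0.182]
0.4 (600, 135) [ 0.677 -0.241] [ 0.07  -0.216]
0.45 (400, 125) [ 0.667 -0.091] [ 0.098 -0.068]
0.45 (425, 122) [ 0.669 -0.108] [ 0.096 -0.085]
0.45 (550, 132) [ 0.662 -0.193] [ 0.068 -0.166]
0.45 (600, 135) [ 0.66  -0.226] [ 0.058 -0.198]
0.5 (400, 125) [ 0.65  -0.085] [ 0.083 -0.059]
0.5 (425, 122) [ 0.652 -0.101] [ 0.081 -0.075]
0.5 (550, 132) [ 0.646 -0.18 ] [ 0.055 -0.15 ]
0.5 (600, 135) [ 0.644 -0.212] [ 0.046 -0.18 ]
0.55 (400, 125) [ 0.633 -0.08 ] [ 0.068 -0.049]
0.55 (425, 122) [ 0.635 -0.095] [ 0.066 -0.064]
0.55 (550, 132) [ 0.629 -0.168] [ 0.042 -0.134]
0.55 (600, 135) [ 0.627 -0.197] [ 0.034 -0.161]
0.6 (400, 125) [ 0.616 -0.074] [ 0.053 -0.04 ]
0.6 (425, 122) [ 0.618 -0.088] [ 0.051 -0.053]
0.6 (550, 132) [ 0.613 -0.155] [ 0.029 -0.117]
0.6 (600, 135) [ 0.611 -0.182] [ 0.021 -0.143]
lid front edge (underside) top [(0.34, [array([0.146, 0.146]), array([ 0.146, -0.154]), array([0.13 , 0.144]), array([ 0.129, -0.152])]), (0.355, [array([0.141, 0.145]), array([ 0.141, -0.15 ]), array([0.125, 0.143]), array([ 0.125, -0.148])])]
side [(0.34, [array([ 0.125, -0.148]), array([0.132, 0.15 ]), array([ 0.164, -0.145]), array([0.146, 0.15 ])]), (0.355, [array([ 0.129, -0.148]), array([0.135, 0.145]), array([ 0.167, -0.145]), array([0.149, 0.145])])]
```

The lid stands at about 1.7 rad, at box x of 0.10 or more, and the arm stays clear of it. The carton is over the free half at box (-0.02, -0.063). I'll lower it.

```bash
python3 -m creep '[{"slide":[0,0,-0.008],"twist":[0,0,0],"jaw":-1},{"slide":[0,0,-0.015],"twist":[0,0,0],"jaw":-1},{"slide":[0,0,-0.016],"twist":[0,0,0],"jaw":-1},{"slide":[0,0,-0.016],"twist":[0,0,0],"jaw":-1},{"slide":[0,0,-0.016],"twist":[0,0,0],"jaw":-1},{"slide":[0,0,-0.016],"twist":[0,0,0],"jaw":-1},{"slide":[0,0,-0.016],"twist":[0,0,0],"jaw":-1},{"slide":[0,0,-0.016],"twist":[0,0,0],"jaw":-1},{"slide":[0,0,-0.016],"twist":[0,0,0],"jaw":-1},{"slide":[0,0,-0.016],"twist":[0,0,0],"jaw":-1},{"slide":[0,0,-0.014],"twist":[0,0,0],"jaw":-1},{"slide":[0,0,-0.01],"twist":[0,0,0],"jaw":-1},{"slide":[0,0,-0.005],"twist":[0,0,0],"jaw":-1},{"slide":[0,0,0],"twist":[0,0,0],"jaw":-1},{"slide":[0,0,0],"twist":[0,0,0],"jaw":-1}]'
python3 - <<'E'
from cell import *
import cv2
for n in("side",):cv2.imwrite(f"pics/{n}5.png",get_image(n))
a=cv2.imread("pics/side5.png")[60:280,130:380];cv2.imwrite("pics/s5c.png",cv2.resize(a,None,fx=2.7,fy=2.7,interpolation=2))
s=state();print(s["tcp_pos"],s["force"])
E
```

```text
clock: 9.73
tcp_pos: [0.552, -0.1154, 0.11]
eef_rot: [[0.241, -0.971, 0.0], [-0.971, -0.241, -0.0], [0.0, -0.0, -1.0]]
force: [0.6, -0.2, -2.0]
grip_width: 0.0599
[ 0.552257   -0.11544742  0.11036463] [ 0.14275262 -0.14883201 -2.04097688]
```

View pics/s5c.png

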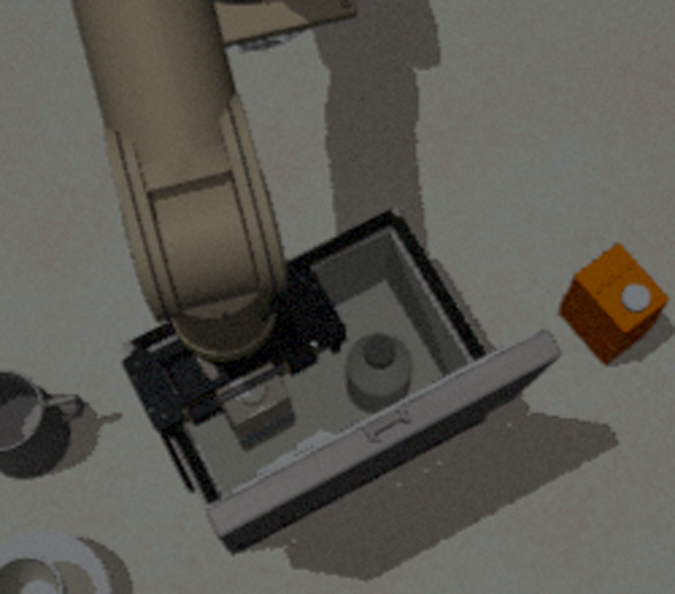

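The carton is upright inside the box, clear of the walls and the bottle. I'll lower it gently to touchdown.

```bash
python3 -m creep '[{"slide":[0,0,-0.003],"twist":[0,0,0],"jaw":-1},{"slide":[0,0,-0.003],"twist":[0,0,0],"jaw":-1},{"slide":[0,0,0],"twist":[0,0,0],"jaw":-1},{"slide":[0,0,0],"twist":[0,0,0],"jaw":-1}]'
python3 -m creep '[{"slide":[0,0,-0.002],"twist":[0,0,0],"jaw":-1},{"slide":[0,0,-0.002],"twist":[0,0,0],"jaw":-1},{"slide":[0,0,0],"twist":[0,0,0],"jaw":-1},{"slide":[0,0,0],"twist":[0,0,0],"jaw":-1}]'
```

```text
clock: 10.12
tcp_pos: [0.5517, -0.1155, 0.1035]
eef_rot: [[0.24, -0.971, -0.0], [-0.971, -0.24, -0.0], [0.0, 0.0, -1.0]]
force: [-0.4, -0.3, -2.7]
grip_width: 0.06
clock: 10.45
tcp_pos: [0.5517, -0.1155, 0.0994]
eef_rot: [[0.24, -0.971, -0.0], [-0.971, -0.24, 0.0], [-0.0, 0.0, -1.0]]
force: [0.0, 0.2, -2.1]
grip_width: 0.0597
```

```bash
python3 -m creep '[{"slide":[0,0,-0.001],"twist":[0,0,0],"jaw":-1},{"slide":[0,0,0],"twist":[0,0,0],"jaw":-1},{"slide":[0,0,0],"twist":[0,0,0],"jaw":-1}]'
python3 -m creep '[{"slide":[0,0,-0.001],"twist":[0,0,0],"jaw":-1},{"slide":[0,0,0],"twist":[0,0,0],"jaw":-1},{"slide":[0,0,0],"twist":[0,0,0],"jaw":-1}]'
```

```text
clock: 10.7
tcp_pos: [0.5519, -0.1155, 0.0987]
eef_rot: [[0.24, -0.971, 0.0], [-0.971, -0.24, -0.0], [0.0, -0.0, -1.0]]
force: [-0.0, 0.1, -1.9]
grip_width: 0.0595
clock: 10.95
tcp_pos: [0.552, -0.1154, 0.0986]
eef_rot: [[0.241, -0.971, 0.001], [-0.971, -0.241, -0.0], [0.001, -0.001, -1.0]]
force: [-3.3, 1.0, 7.2]
grip_width: 0.06
```

It has touched down. I'll open partway to about 74 mm and go straight up.

```bash
python3 -m creep '[{"slide":[0,0,0],"twist":[0,0,0],"jaw":0.7},{"slide":[0,0,0],"twist":[0,0,0],"jaw":0.7},{"slide":[0,0,0],"twist":[0,0,0],"jaw":0.7},{"slide":[0,0,0],"twist":[0,0,0],"jaw":0.7},{"slide":[0,0,0],"twist":[0,0,0],"jaw":0.7}]'
python3 -m creep '[{"slide":[0,0,0.004],"twist":[0,0,0],"jaw":0.7},{"slide":[0,0,0.008],"twist":[0,0,0],"jaw":0.7},{"slide":[0,0,0.012],"twist":[0,0,0],"jaw":0.7},{"slide":[0,0,0.016],"twist":[0,0,0],"jaw":0.7},{"slide":[0,0,0.02],"twist":[0,0,0],"jaw":0.7},{"slide":[0,0,0.02],"twist":[0,0,0],"jaw":0.7},{"slide":[0,0,0.02],"twist":[0,0,0],"jaw":0.7},{"slide":[0,0,0.02],"twist":[0,0,0],"jaw":0.7},{"slide":[0,0,0.02],"twist":[0,0,0],"jaw":0.7},{"slide":[0,0,0.02],"twist":[0,0,0],"jaw":0.7},{"slide":[0,0,0.02],"twist":[0,0,0],"jaw":0.7},{"slide":[0,0,0.01],"twist":[0,0,0],"jaw":0.7},{"slide":[0,0,0],"twist":[0,0,0],"jaw":0.7}]'
python3 - <<'E'
from cell import *
import cv2
for n in("side",):cv2.imwrite(f"pics/{n}6.png",get_image(n))
a=cv2.imread("pics/side6.png")[60:280,130:380];cv2.imwrite("pics/s6c.png",cv2.resize(a,None,fx=2.7,fy=2.7,interpolation=2))
s=state();print(s["tcp_pos"],s["force"],s["joint_positions"])
E
```

```text
clock: 11.37
tcp_pos: [0.5518, -0.1156, 0.0975]
eef_rot: [[0.24, -0.971, 0.0], [-0.971, -0.24, -0.0], [0.0, -0.0, -1.0]]
force: [0.4, -1.3, 0.4]
grip_width: 0.0729
clock: 12.45
tcp_pos: [0.5528, -0.1154, 0.2908]
eef_rot: [[0.241, -0.971, 0.005], [-0.971, -0.241, -0.001], [0.002, -0.004, -1.0]]
force: [0.5, -0.3, -0.6]
grip_width: 0.0742
[ 0.55219365 -0.11543994  0.28877846] [ 0.34256393 -0.02015665  0.21829507] [ 0.57212044  0.20856627 -0.52297421  1.50045709  0.10480518  1.45810083
 -1.28084415]
```

View pics/s6c.png

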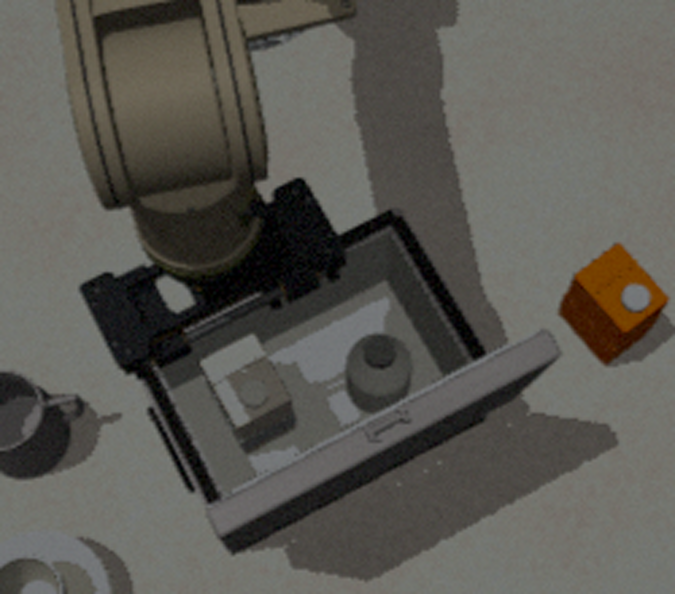

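The carton stands upright in the right half and the bottle is untouched. Next I'll rise, close the fingers and cross over the open lid to reach behind it.

```bash
python3 -m creep '[{"slide":[0,0,0.015],"twist":[0,0,0],"jaw":-1},{"slide":[0,0,0.03],"twist":[0,0,0],"jaw":-1},{"slide":[0,0,0.03],"twist":[0,0,0],"jaw":-1},{"slide":[0,0,0.03],"twist":[0,0,0],"jaw":-1},{"slide":[0,0,0.02],"twist":[0,0,0],"jaw":-1},{"slide":[0,0,0],"twist":[0,0,0],"jaw":-1},{"slide":[0.02,0.012,0],"twist":[0,0,0],"jaw":-1},{"slide":[0.02,0.012,0],"twist":[0,0,0],"jaw":-1},{"slide":[0.02,0.012,0],"twist":[0,0,0],"jaw":-1},{"slide":[0.02,0.012,0],"twist":[0,0,0],"jaw":-1},{"slide":[0.02,0.012,0],"twist":[0,0,0],"jaw":-1},{"slide":[0.02,0.012,0],"twist":[0,0,0],"jaw":-1},{"slide":[0.02,0.012,0],"twist":[0,0,0],"jaw":-1},{"slide":[0.02,0.012,0],"twist":[0,0,0],"jaw":-1},{"slide":[0.02,0.012,0],"twist":[0,0,0],"jaw":-1},{"slide":[0.015,0.006,0],"twist":[0,0,0],"jaw":-1},{"slide":[0,0,0],"twist":[0,0,0],"jaw":-1},{"slide":[0,0,0],"twist":[0,0,0],"jaw":-1}]'
python3 - <<'E'
from cell import *
import cv2
for n in("side","top"):cv2.imwrite(f"pics/{n}7.png",get_image(n))
a=cv2.imread("pics/side7.png")[60:280,130:380];cv2.imwrite("pics/s7c.png",cv2.resize(a,None,fx=2.7,fy=2.7,interpolation=2))
s=state();print(s["tcp_pos"],s["force"],s["joint_positions"])
E
```

```text
clock: 14.0
tcp_pos: [0.7472, -0.0004, 0.4093]
eef_rot: [[0.242, -0.97, -0.004], [-0.97, -0.242, 0.0], [-0.001, 0.004, -1.0]]
force: [0.2, 0.6, 0.5]
grip_width: 0.0006
[ 0.74646375 -0.00192455  0.41203285] [ 0.1700425  -0.13296721  0.8564941 ] [ 0.10972705  0.70802126 -0.50187532  0.54777963  0.34115102  1.93080168
 -1.48923643]
```

View pics/s7c.png

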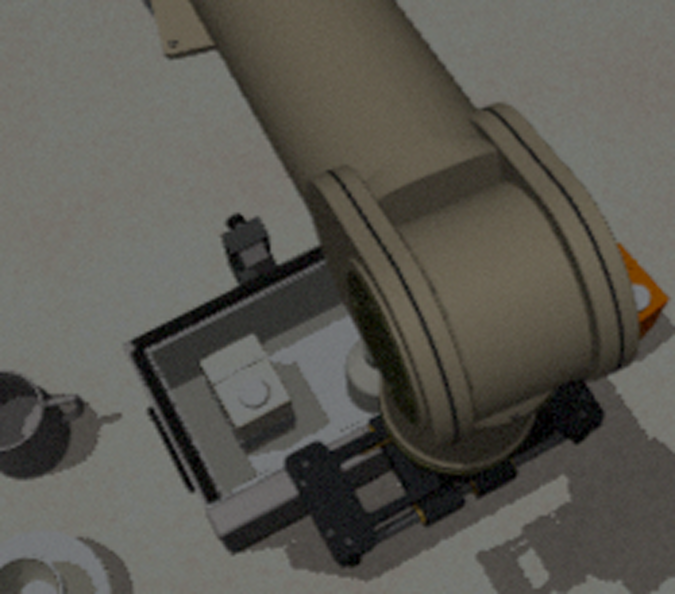

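View pics/top7.png

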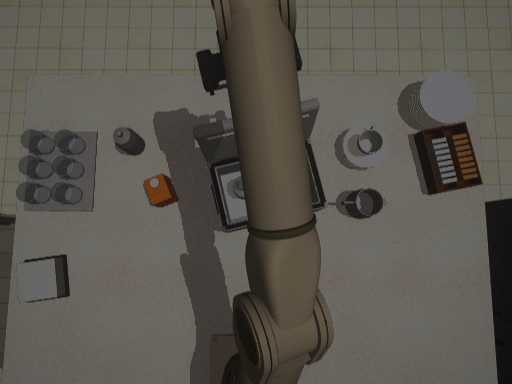

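The gripper is above and behind the open lid, with the carton visible and standing. I'll lower the fingers behind the lid.

```bash
python3 -m creep '[{"slide":[0,0,-0.01],"twist":[0,0,0],"jaw":-1},{"slide":[0,0,-0.015],"twist":[0,0,0],"jaw":-1},{"slide":[0,0,-0.015],"twist":[0,0,0],"jaw":-1},{"slide":[0,0,-0.015],"twist":[0,0,0],"jaw":-1},{"slide":[0,0,-0.015],"twist":[0,0,0],"jaw":-1},{"slide":[0,0,-0.015],"twist":[0,0,0],"jaw":-1},{"slide":[0,0,-0.012],"twist":[0,0,0],"jaw":-1},{"slide":[0,0,0],"twist":[0,0,0],"jaw":-1},{"slide":[0,0,0],"twist":[0,0,0],"jaw":-1}]'
python3 - <<'E'
from cell import *
s=state();print(s["tcp_pos"],s["force"],s["joint_positions"])
E
```

```text
clock: 14.85
tcp_pos: [0.746, -0.0027, 0.3161]
eef_rot: [[0.239, -0.971, -0.0], [-0.971, -0.239, -0.001], [0.001, 0.0, -1.0]]
force: [0.0, -0.2, -0.3]
grip_width: 0.0001
[ 0.74600045 -0.00267234  0.31613809] [ 0.00048294 -0.18194178 -0.25569295] [ 0.19631496  0.65523889 -0.52711953  0.85266303  0.31490812  1.69654969
 -1.52446477]
```

```bash
python3 -m creep '[{"slide":[-0.0097,-0.0025,0],"twist":[0,0,0],"jaw":-1},{"slide":[-0.0097,-0.0025,0],"twist":[0,0,0],"jaw":-1},{"slide":[-0.0097,-0.0025,0],"twist":[0,0,0],"jaw":-1},{"slide":[-0.0097,-0.0025,0],"twist":[0,0,0],"jaw":-1},{"slide":[-0.0097,-0.0025,0],"twist":[0,0,0],"jaw":-1},{"slide":[-0.0097,-0.0025,0],"twist":[0,0,0],"jaw":-1}]'
python3 -m creep '[{"slide":[-0.0097,-0.0025,0],"twist":[0,0,0],"jaw":-1},{"slide":[-0.0097,-0.0025,0],"twist":[0,0,0],"jaw":-1},{"slide":[-0.0097,-0.0025,0],"twist":[0,0,0],"jaw":-1},{"slide":[-0.0097,-0.0025,0],"twist":[0,0,0],"jaw":-1}]'
python3 - <<'E'
from cell import *
import cv2
for n in("side",):cv2.imwrite(f"pics/{n}8.png",get_image(n))
a=cv2.imread("pics/side8.png")[60:280,130:380];cv2.imwrite("pics/s8c.png",cv2.resize(a,None,fx=2.7,fy=2.7,interpolation=2))
E
```

```text
clock: 15.35
tcp_pos: [0.6885, -0.0167, 0.3178]
eef_rot: [[0.24, -0.971, 0.004], [-0.971, -0.24, -0.0], [0.001, -0.004, -1.0]]
force: [2.6, -0.1, 1.2]
grip_width: 0.0006
clock: 15.68
tcp_pos: [0.6497, -0.0265, 0.3176]
eef_rot: [[0.24, -0.971, 0.003], [-0.971, -0.24, -0.0], [0.001, -0.003, -1.0]]
force: [1.8, 0.2, -0.3]
grip_width: 0.0004
```

View pics/s8c.png

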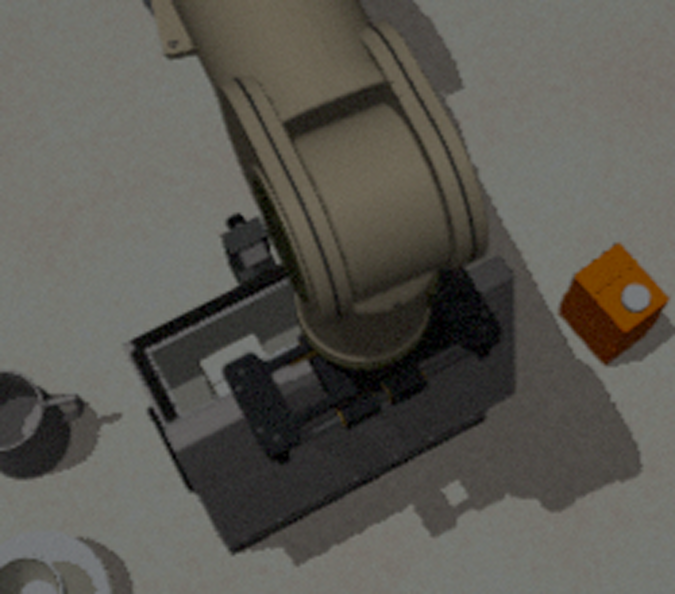

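The lid is swinging forward under a light push of about 2 N. I'll keep going.

```bash
python3 -m creep '[{"slide":[-0.0097,-0.0025,0],"twist":[0,0,0],"jaw":-1},{"slide":[-0.0097,-0.0025,0],"twist":[0,0,0],"jaw":-1},{"slide":[-0.0097,-0.0025,0],"twist":[0,0,0],"jaw":-1},{"slide":[-0.0097,-0.0025,0],"twist":[0,0,0],"jaw":-1},{"slide":[-0.0097,-0.0025,0],"twist":[0,0,0],"jaw":-1},{"slide":[-0.0097,-0.0025,0],"twist":[0,0,0],"jaw":-1},{"slide":[-0.0097,-0.0025,0],"twist":[0,0,0],"jaw":-1},{"slide":[-0.0097,-0.0025,0],"twist":[0,0,0],"jaw":-1}]'
python3 -m creep '[{"slide":[-0.0097,-0.0025,-0.006],"twist":[0,0,0],"jaw":-1},{"slide":[-0.0097,-0.0025,-0.006],"twist":[0,0,0],"jaw":-1},{"slide":[-0.0097,-0.0025,-0.006],"twist":[0,0,0],"jaw":-1}]'
python3 - <<'E'
from cell import *
import cv2
for n in("side",):cv2.imwrite(f"pics/{n}9.png",get_image(n))
a=cv2.imread("pics/side9.png")[60:280,130:380];cv2.imwrite("pics/s9c.png",cv2.resize(a,None,fx=2.7,fy=2.7,interpolation=2))
E
```

```text
clock: 16.4
tcp_pos: [0.5721, -0.0466, 0.317]
eef_rot: [[0.24, -0.971, 0.002], [-0.971, -0.24, -0.001], [0.001, -0.002, -1.0]]
force: [-0.4, -0.3, 0.3]
grip_width: 0.0002
clock: 16.65
tcp_pos: [0.543, -0.0541, 0.2988]
eef_rot: [[0.24, -0.971, 0.002], [-0.971, -0.24, -0.001], [0.001, -0.002, -1.0]]
force: [-0.6, 0.4, -0.9]
grip_width: 0.0003
```

View pics/s9c.png

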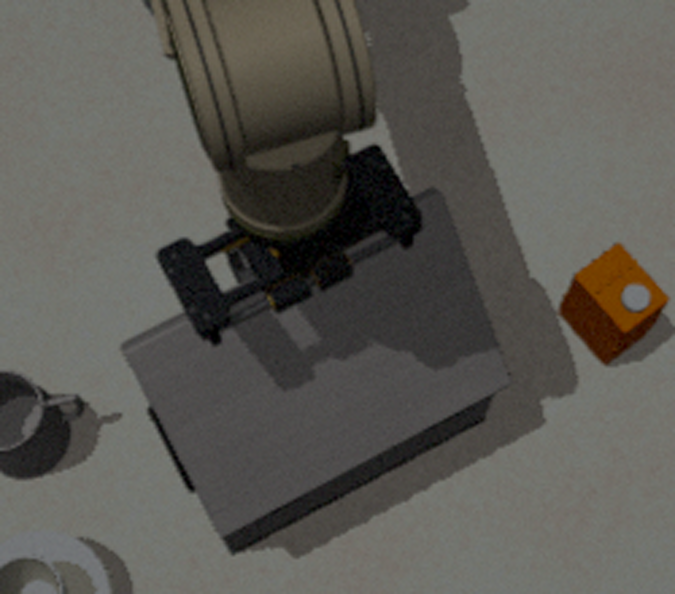

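The lid has passed its balance point and is sinking by itself. I'll go above the front edge and wait for it.

```bash
python3 -m creep '[{"slide":[-0.013,-0.003,0],"twist":[0,0,0],"jaw":-1},{"slide":[-0.013,-0.003,0],"twist":[0,0,0],"jaw":-1},{"slide":[-0.013,-0.003,0],"twist":[0,0,0],"jaw":-1},{"slide":[-0.013,-0.003,0],"twist":[0,0,0],"jaw":-1},{"slide":[-0.013,-0.002,0],"twist":[0,0,0],"jaw":-1},{"slide":[0,0,0],"twist":[0,0,0],"jaw":-1},{"slide":[0,0,0],"twist":[0,0,0],"jaw":-1},{"slide":[0,0,0],"twist":[0,0,0],"jaw":-1},{"slide":[0,0,0],"twist":[0,0,0],"jaw":-1},{"slide":[0,0,0],"twist":[0,0,0],"jaw":-1},{"slide":[0,0,0],"twist":[0,0,0],"jaw":-1},{"slide":[0,0,0],"twist":[0,0,0],"jaw":-1},{"slide":[0,0,0],"twist":[0,0,0],"jaw":-1},{"slide":[0,0,0],"twist":[0,0,0],"jaw":-1}]'
python3 - <<'E'
from cell import *
import cv2
for n in("side",):cv2.imwrite(f"pics/{n}10.png",get_image(n))
a=cv2.imread("pics/side10.png")[60:280,130:380];cv2.imwrite("pics/s10c.png",cv2.resize(a,None,fx=2.7,fy=2.7,interpolation=2))
print(state()["tcp_pos"])
E
```

```text
clock: 17.87
tcp_pos: [0.4781, -0.068, 0.2975]
eef_rot: [[0.241, -0.971, -0.0], [-0.971, -0.241, -0.0], [0.0, 0.0, -1.0]]
force: [0.1, 0.6, -0.1]
grip_width: 0.0006
[ 0.47809809 -0.06799207  0.29753898]
```

View pics/s10c.png

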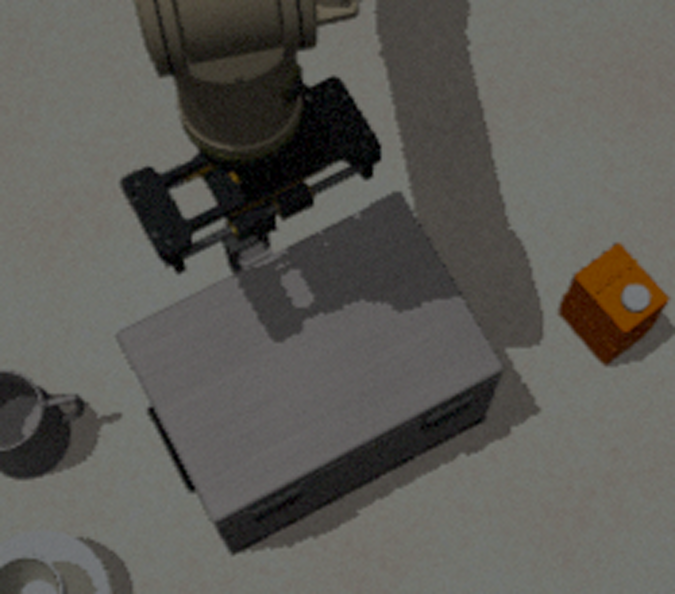

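The lid is lying nearly shut. I'll descend to just above it.

```bash
python3 -m creep '[{"slide":[0,0,-0.01],"twist":[0,0,0],"jaw":-1},{"slide":[0,0,-0.015],"twist":[0,0,0],"jaw":-1},{"slide":[0,0,-0.015],"twist":[0,0,0],"jaw":-1},{"slide":[0,0,-0.015],"twist":[0,0,0],"jaw":-1},{"slide":[0,0,-0.015],"twist":[0,0,0],"jaw":-1},{"slide":[0,0,-0.015],"twist":[0,0,0],"jaw":-1},{"slide":[0,0,-0.008],"twist":[0,0,0],"jaw":-1},{"slide":[0,0,0],"twist":[0,0,0],"jaw":-1},{"slide":[0,0,0],"twist":[0,0,0],"jaw":-1}]'
python3 - <<'E'
from cell import *
import cv2
for n in("side","top"):cv2.imwrite(f"pics/{n}11.png",get_image(n))
a=cv2.imread("pics/side11.png")[60:280,130:380];cv2.imwrite("pics/s11c.png",cv2.resize(a,None,fx=2.7,fy=2.7,interpolation=2))
s=state();print(s["tcp_pos"],s["force"])
E
```

```text
clock: 18.67
tcp_pos: [0.4779, -0.068, 0.2045]
eef_rot: [[0.241, -0.971, -0.001], [-0.971, -0.241, 0.0], [-0.0, 0.0, -1.0]]
force: [-0.1, -0.1, 0.3]
grip_width: 0.0005
[ 0.47850793 -0.06802185  0.20537825] [-0.31987907  0.29439637  0.07785013]
```

View pics/s11c.png

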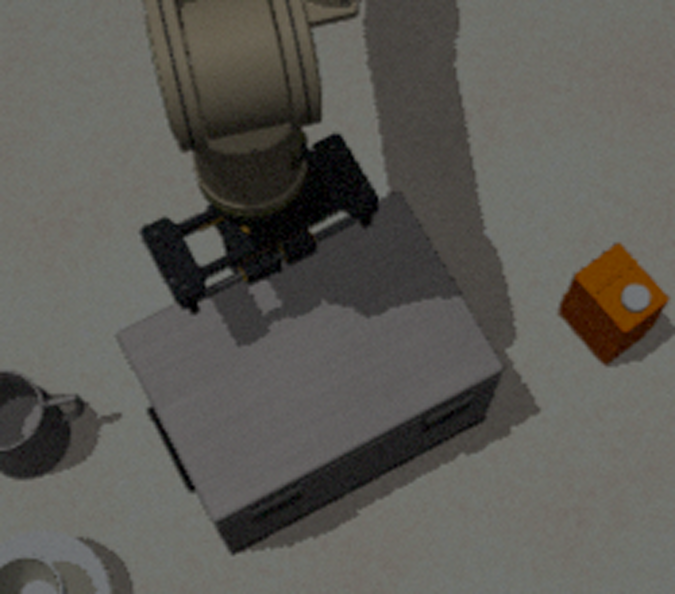

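The fingertips are over the front edge. I'll press down in small steps.

```bash
python3 -m creep '[{"slide":[0,0,-0.004],"twist":[0,0,0],"jaw":-1},{"slide":[0,0,-0.004],"twist":[0,0,0],"jaw":-1},{"slide":[0,0,-0.004],"twist":[0,0,0],"jaw":-1},{"slide":[0,0,-0.003],"twist":[0,0,0],"jaw":-1},{"slide":[0,0,0],"twist":[0,0,0],"jaw":-1},{"slide":[0,0,0],"twist":[0,0,0],"jaw":-1}]'
python3 -m creep '[{"slide":[0,0,-0.003],"twist":[0,0,0],"jaw":-1},{"slide":[0,0,-0.003],"twist":[0,0,0],"jaw":-1},{"slide":[0,0,0],"twist":[0,0,0],"jaw":-1},{"slide":[0,0,0],"twist":[0,0,0],"jaw":-1}]'
```

```text
clock: 19.27
tcp_pos: [0.478, -0.068, 0.1894]
eef_rot: [[0.24, -0.971, -0.0], [-0.971, -0.24, 0.0], [-0.0, 0.0, -1.0]]
force: [-0.3, 0.0, 0.5]
grip_width: 0.0002
clock: 19.6
tcp_pos: [0.4779, -0.0681, 0.1837]
eef_rot: [[0.24, -0.971, -0.0], [-0.971, -0.24, -0.0], [0.0, 0.0, -1.0]]
force: [-1.3, -0.5, 4.1]
grip_width: 0.0004
```

```bash
python3 -m creep '[{"slide":[0,0,-0.002],"twist":[0,0,0],"jaw":-1},{"slide":[0,0,-0.001],"twist":[0,0,0],"jaw":-1},{"slide":[0,0,0],"twist":[0,0,0],"jaw":-1},{"slide":[0,0,0],"twist":[0,0,0],"jaw":-1}]'
python3 -m creep '[{"slide":[0,0,-0.002],"twist":[0,0,0],"jaw":-1},{"slide":[0,0,0],"twist":[0,0,0],"jaw":-1},{"slide":[0,0,0],"twist":[0,0,0],"jaw":-1}]'
python3 -m creep '[{"slide":[0,0,-0.0015],"twist":[0,0,0],"jaw":-1},{"slide":[0,0,0],"twist":[0,0,0],"jaw":-1},{"slide":[0,0,0],"twist":[0,0,0],"jaw":-1}]'
```

```text
clock: 19.93
tcp_pos: [0.4777, -0.0682, 0.1811]
eef_rot: [[0.24, -0.971, -0.001], [-0.971, -0.24, -0.001], [0.0, 0.001, -1.0]]
force: [-6.0, -0.7, 8.9]
grip_width: 0.0005
clock: 20.18
tcp_pos: [0.4776, -0.0683, 0.1791]
eef_rot: [[0.24, -0.971, -0.001], [-0.971, -0.24, -0.001], [0.001, 0.001, -1.0]]
force: [-7.3, -0.8, 10.3]
grip_width: 0.0005
clock: 20.43
tcp_pos: [0.4775, -0.0683, 0.1784]
eef_rot: [[0.24, -0.971, -0.001], [-0.971, -0.24, -0.001], [0.001, 0.001, -1.0]]
force: [-11.2, -0.2, 19.3]
grip_width: 0.0002
```

```bash
python3 -m creep '[{"slide":[0,0,-0.001],"twist":[0,0,0],"jaw":-1},{"slide":[0,0,0],"twist":[0,0,0],"jaw":-1},{"slide":[0,0,0],"twist":[0,0,0],"jaw":-1}]'
python3 -m creep '[{"slide":[0,0,-0.001],"twist":[0,0,0],"jaw":-1},{"slide":[0,0,0],"twist":[0,0,0],"jaw":-1},{"slide":[0,0,0],"twist":[0,0,0],"jaw":-1}]'
```

```text
clock: 20.68
tcp_pos: [0.4775, -0.0683, 0.1777]
eef_rot: [[0.24, -0.971, -0.001], [-0.971, -0.24, -0.001], [0.001, 0.001, -1.0]]
force: [-14.0, -0.7, 21.6]
grip_width: 0.0004
clock: 20.93
tcp_pos: [0.4774, -0.0684, 0.1769]
eef_rot: [[0.24, -0.971, -0.001], [-0.971, -0.24, -0.001], [0.001, 0.002, -1.0]]
force: [-15.1, -0.5, 24.9]
grip_width: 0.0003
```

```bash
python3 -m creep '[{"slide":[0,0,-0.001],"twist":[0,0,0],"jaw":-1},{"slide":[0,0,0],"twist":[0,0,0],"jaw":-1},{"slide":[0,0,0],"twist":[0,0,0],"jaw":-1},{"slide":[0,0,0],"twist":[0,0,0],"jaw":-1}]'
python3 -m creep '[{"slide":[0,0,0.0015],"twist":[0,0,0],"jaw":-1},{"slide":[0,0,0],"twist":[0,0,0],"jaw":-1},{"slide":[0,0,0],"twist":[0,0,0],"jaw":-1}]'
python3 -m creep '[{"slide":[0,0,0.0015],"twist":[0,0,0],"jaw":-1},{"slide":[0,0,0],"twist":[0,0,0],"jaw":-1},{"slide":[0,0,0],"twist":[0,0,0],"jaw":-1}]'
python3 -m creep '[{"slide":[0,0,0.0015],"twist":[0,0,0],"jaw":-1},{"slide":[0,0,0],"twist":[0,0,0],"jaw":-1},{"slide":[0,0,0],"twist":[0,0,0],"jaw":-1}]'
```

```text
clock: 21.27
tcp_pos: [0.4773, -0.0684, 0.1761]
eef_rot: [[0.24, -0.971, -0.001], [-0.971, -0.24, -0.002], [0.001, 0.002, -1.0]]
force: [-16.7, -0.3, 27.3]
grip_width: 0.0004
clock: 21.52
tcp_pos: [0.4775, -0.0684, 0.1775]
eef_rot: [[0.24, -0.971, -0.001], [-0.971, -0.24, -0.002], [0.001, 0.001, -1.0]]
force: [-15.5, 0.1, 25.2]
grip_width: 0.0002
clock: 21.77
tcp_pos: [0.4776, -0.0683, 0.1786]
eef_rot: [[0.24, -0.971, -0.001], [-0.971, -0.24, -0.001], [0.001, 0.001, -1.0]]
force: [-12.0, 0.8, 19.5]
grip_width: 0.0003
clock: 22.02
tcp_pos: [0.4782, -0.0681, 0.1792]
eef_rot: [[0.24, -0.971, 0.001], [-0.971, -0.24, -0.001], [0.001, -0.0, -1.0]]
force: [-3.3, -0.7, 8.4]
grip_width: 0.0006
```

```bash
python3 -m creep '[{"slide":[0,0,0.001],"twist":[0,0,0],"jaw":-1},{"slide":[0,0,0],"twist":[0,0,0],"jaw":-1},{"slide":[0,0,0],"twist":[0,0,0],"jaw":-1}]'
python3 -m creep '[{"slide":[0,0,0.0015],"twist":[0,0,0],"jaw":-1},{"slide":[0,0,0],"twist":[0,0,0],"jaw":-1},{"slide":[0,0,0],"twist":[0,0,0],"jaw":-1}]'
python3 -m creep '[{"slide":[0,0,0.02],"twist":[0,0,0],"jaw":-1},{"slide":[0,0,0.04],"twist":[0,0,0],"jaw":-1},{"slide":[0,0,0.04],"twist":[0,0,0],"jaw":-1},{"slide":[-0.02,0,0.02],"twist":[0,0,0],"jaw":-1},{"slide":[-0.03,0,0],"twist":[0,0,0],"jaw":-1},{"slide":[-0.03,0,0],"twist":[0,0,0],"jaw":-1},{"slide":[0,0,0],"twist":[0,0,0],"jaw":-1},{"slide":[0,0,0],"twist":[0,0,0],"jaw":-1},{"slide":[0,0,0],"twist":[0,0,0],"jaw":-1}]'
python3 - <<'E'
from cell import *
import cv2
for n in("side","top"):cv2.imwrite(f"pics/{n}12.png",get_image(n))
a=cv2.imread("pics/side12.png")[100:270,150:350];cv2.imwrite("pics/s12c.png",cv2.convertScaleAbs(cv2.resize(a,None,fx=3.5,fy=3.5,interpolation=2),alpha=1.7))
a=cv2.imread("pics/top12.png")[130:250,190:350];cv2.imwrite("pics/t12c.png",cv2.convertScaleAbs(cv2.resize(a,None,fx=4,fy=4,interpolation=2),alpha=1.7))
E
```

```text
clock: 22.27
tcp_pos: [0.4782, -0.0679, 0.1794]
eef_rot: [[0.241, -0.971, 0.0], [-0.971, -0.241, 0.0], [-0.0, -0.0, -1.0]]
force: [-0.8, 0.1, 1.1]
grip_width: -0.0
clock: 22.52
tcp_pos: [0.4781, -0.0679, 0.181]
eef_rot: [[0.241, -0.971, -0.0], [-0.971, -0.241, -0.0], [0.0, 0.0, -1.0]]
force: [0.3, -0.0, -0.1]
grip_width: 0.0004
clock: 23.27
tcp_pos: [0.3983, -0.068, 0.3012]
eef_rot: [[0.24, -0.971, 0.001], [-0.971, -0.24, -0.0], [0.001, -0.0, -1.0]]
force: [0.0, 0.1, 0.4]
grip_width: 0.0007
```

View pics/s12c.png

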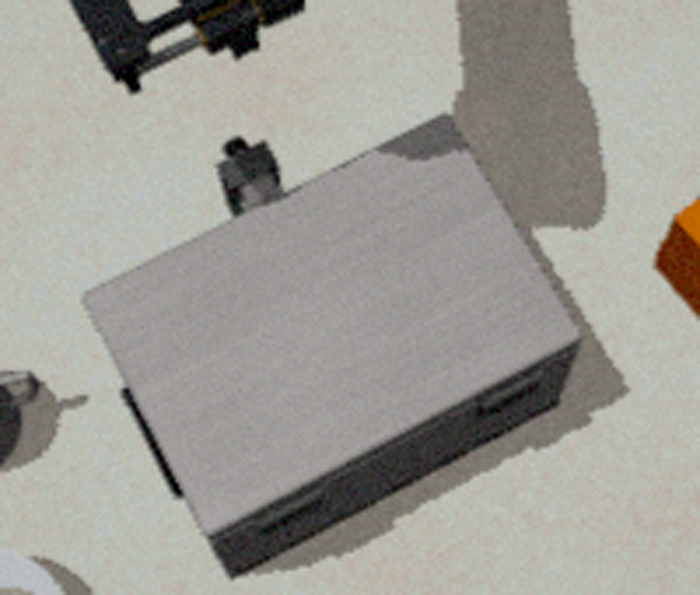

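View pics/t12c.png

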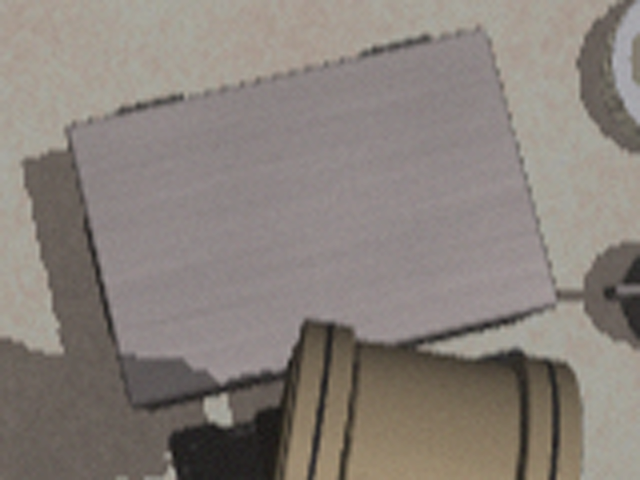

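The lid looks flat, and the contact force vanished at 0.1794, whereas an unlatched lid would have followed the fingers up to 0.183 or more. I'll check by touching down again to 0.1818.

```bash
python3 -m creep '[{"slide":[0.03,0,0],"twist":[0,0,0],"jaw":-1},{"slide":[0.03,0,0],"twist":[0,0,0],"jaw":-1},{"slide":[0.02,0,-0.02],"twist":[0,0,0],"jaw":-1},{"slide":[0,0,-0.03],"twist":[0,0,0],"jaw":-1},{"slide":[0,0,-0.03],"twist":[0,0,0],"jaw":-1},{"slide":[0,0,-0.02],"twist":[0,0,0],"jaw":-1},{"slide":[0,0,-0.01],"twist":[0,0,0],"jaw":-1},{"slide":[0,0,-0.005],"twist":[0,0,0],"jaw":-1},{"slide":[0,0,0],"twist":[0,0,0],"jaw":-1},{"slide":[0,0,-0.004],"twist":[0,0,0],"jaw":-1},{"slide":[0,0,0],"twist":[0,0,0],"jaw":-1},{"slide":[0,0,0],"twist":[0,0,0],"jaw":-1},{"slide":[0,0,0],"twist":[0,0,0],"jaw":-1}]'
```

```text
clock: 24.45
tcp_pos: [0.4785, -0.0681, 0.1828]
eef_rot: [[0.24, -0.971, 0.001], [-0.971, -0.24, -0.0], [0.001, -0.001, -1.0]]
force: [-0.6, -0.7, -0.3]
grip_width: 0.0006
```

Run:
```python
from h import *
np.set_printoptions(precision=4,suppress=True)
print("FR",tri(un((85,295),3.5,150,100),un((553,303),4,190,130)),"FL",tri(un((447,114),3.5,150,100),un((135,405),4,190,130)))
print("BL",tri(un((578,338),3.5,150,100),un((69,128),4,190,130)),"BR",tri(un((208,532),3.5,150,100),un((482,29),4,190,130)))
```

```text
FR [ 0.4963 -0.2152  0.1671] FL [0.4257 0.0718 0.1688]
BL [0.6169 0.1184 0.1654] BR [ 0.6872 -0.1682  0.1717]
```

```bash
python3 -m creep '[{"slide":[0,0,-0.0018],"twist":[0,0,0],"jaw":-1},{"slide":[0,0,0],"twist":[0,0,0],"jaw":-1},{"slide":[0,0,0],"twist":[0,0,0],"jaw":-1}]'
python3 -m creep '[{"slide":[0,0,-0.0018],"twist":[0,0,0],"jaw":-1},{"slide":[0,0,0],"twist":[0,0,0],"jaw":-1},{"slide":[0,0,0],"twist":[0,0,0],"jaw":-1}]'
```

```text
clock: 24.7
tcp_pos: [0.478, -0.068, 0.1803]
eef_rot: [[0.24, -0.971, 0.0], [-0.971, -0.24, -0.0], [0.0, -0.0, -1.0]]
force: [1.1, -0.1, -0.1]
grip_width: 0.0002
clock: 24.95
tcp_pos: [0.4782, -0.0681, 0.1792]
eef_rot: [[0.24, -0.971, 0.001], [-0.971, -0.24, -0.0], [0.001, -0.0, -1.0]]
force: [-2.3, 0.6, 7.3]
grip_width: 0.0003
```

Contact only begins at about 0.1795, so the lid is held at roughly 0.008 rad and is latched. I'll retreat and take a last look.

```bash
python3 -m creep '[{"slide":[0,0,0.015],"twist":[0,0,0],"jaw":-1},{"slide":[0,0,0.03],"twist":[0,0,0],"jaw":-1},{"slide":[0,0,0.03],"twist":[0,0,0],"jaw":-1},{"slide":[0,0,0.03],"twist":[0,0,0],"jaw":-1},{"slide":[0,0,0.03],"twist":[0,0,0],"jaw":-1},{"slide":[-0.01,0.025,0.01],"twist":[0,0,0],"jaw":-1},{"slide":[-0.01,0.03,0],"twist":[0,0,0],"jaw":-1},{"slide":[-0.01,0.03,0],"twist":[0,0,0],"jaw":-1},{"slide":[0,0.03,0],"twist":[0,0,0],"jaw":-1},{"slide":[0,0.03,0],"twist":[0,0,0],"jaw":-1},{"slide":[0,0.03,0],"twist":[0,0,0],"jaw":-1},{"slide":[0,0.03,0],"twist":[0,0,0],"jaw":-1},{"slide":[0,0,0],"twist":[0,0,0],"jaw":-1},{"slide":[0,0,0],"twist":[0,0,0],"jaw":-1},{"slide":[0,0,0],"twist":[0,0,0],"jaw":-1},{"slide":[0,0,0],"twist":[0,0,0],"jaw":-1}]'
python3 - <<'E'
from cell import *
import cv2
for n in("side","top"):cv2.imwrite(f"pics/{n}13.png",get_image(n))
E
```

```text
clock: 26.28
tcp_pos: [0.4483, 0.1358, 0.3233]
eef_rot: [[0.239, -0.971, -0.0], [-0.971, -0.239, -0.0], [0.0, 0.0, -1.0]]
force: [-1.0, 0.1, 0.3]
grip_width: 0.0003
```

View pics/side13.png

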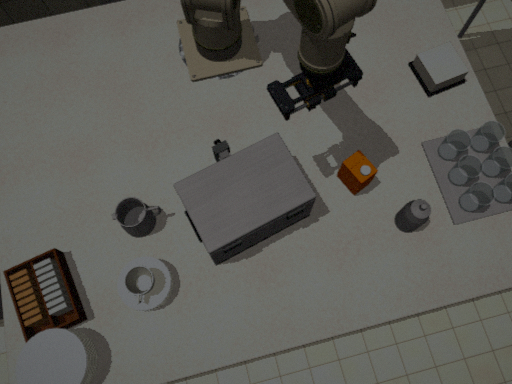

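View pics/top13.png

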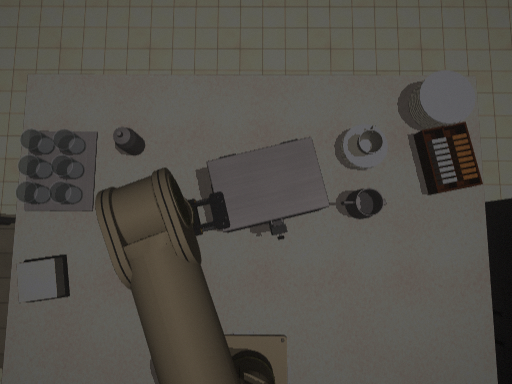

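The box is shut, with the lid's front edge against the latch at side (222,150). The pitcher, sugar shaker, saucers and orange carton are where they started, and the robot touches nothing. I'll hand in.

```bash
python3 -c "
from cell import *;print(close_job())"
```

```text
the job is handed in; nothing more can be done
None
```

The carton is in the cool box and the lid is shut and, by my checks, latched. I handed the job in at about 26 s.

- **Carton:** I gripped the pale carton near its top and carried it upright. I set it down in the right half at about box (-0.02, -0.06) m. The last picture before the lid closed shows the carton and the cream bottle both standing, clear of each other. I could not see inside after that.
- **Lid:** I pulled it forward from behind until it sank by its own weight. Then I pressed near the front edge with about 27 N, as far as the slightly-below-zero position where the latch snaps. That is more than the 10 to 20 N you gave, but under the 40 N limit.
- **Latch check:** On letting go and touching again about 2 s later, contact began only at z of about 0.1795 m, which is roughly 0.008 rad. An unlatched lid would have met the fingers at 0.183 m or higher. I did not see the bolt itself move.
- **Check that disagreed:** Locating the lid corners from both cameras put the lid top at 0.165–0.172 m, below the nominal 0.178 m. I put this down to calibration and corner-picking error and relied on the touch test.
- **Surroundings:** In the last pictures the pitcher, sugar shaker, saucers and orange carton stand where they were, and the arm touches nothing.

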